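# Set the profile roller's gap and hang its infeed brackets

## Robot

A 7-joint arm with a two-finger parallel gripper is mounted at the origin on the work surface; the furniture and walls round the work are solid. World frame = base frame: x ahead of the robot, y to its left, z up, the work surface at z = 0. Lengths are in m, angles in rad, forces in N, time in s.
With the tool pointing down it reaches from about 0.4 to 0.85 m from the base axis. Payload 10.4 kg.
Tool frame: the origin (TCP) lies between the finger pads; the fingertips stand 22 mm ahead of it and the grasp point (between the pads) lies 3 mm ahead of it (r.nose_length is the distance from the TCP to the fingertips, in m); z points along the fingers, y is the line along which they close (so a half turn about z gives the same grasp; the last joint's range is limited). The gripper opens to 87 mm and grips with 3 to 60 N. Pads are 19 mm wide; open, the fingers measure 117 mm over their backs; the gripper's body (75 mm by 190 mm) begins 51 mm behind the grasp point.
Start: joints at [1.309, 0.332, -0.065, 1.46, 0.022, 1.35, -0.088], TCP at [0.148, -0.607, 0.245] pointing down, gripper open.
Joint ranges: [-2.6, 2.6], [-0.5, 2.12], [-1.47, 1.34], [0.16, 2.42], [-1.27, 4.41], [0.06, 2.06], [-2.6, 2.6]. Speed limits (rad/s): [2.22, 2.22, 2.79, 2.79, 3.14, 3.14, 3.14].

## Interface

Orientations are given as a unit quaternion [x, y, z, w].
In Python, from bench import readout, cams, r gives the robot as it stands. The module is installed in compiled form; this text tells all that it offers.
- The arm moves only by the tool step_arm, never from a script. Its argument "deltas" is a list that holds one entry, the list of rows, each a list of 7 numbers: the turn, a rotation vector about the tool's x, y, z in rad, then the shift along the tool's x, y, z in m, then the opening in per cent of the stroke, from 0 (shut) to 100 (fully open). A call has 1 to 20 rows; each row is the pose to reach, as a shift and turn from the pose commanded when the call began, along the tool's axes at that moment; what a row does not reach only later rows make up. A row lasts 1/8 s, in which the tool goes at most 62.5 mm and 10.7 degrees, less where a joint would pass 70% of its speed; a pose out of reach is approached as far as the arm can. A call with a gripper value outside its range is refused whole. The fingers move at their own pace and stop on an object; "squeeze" is the grip in N (left out, the last holds). Time passes only in rows, so rows that repeat a pose let the fingers close. It gives the time, the measured TCP pose, the force, the opening and the grip force at its end, in the units of the state.
- readout.read_state(): the state, without advancing time (a new reading comes with each control period).
- cams.camera(name): name is "side" or "top"; returns a dict with "img" (420x560x3 uint8, red, green, blue), "fx", "fy", "cx", "cy" (pixels), "origin" and "rotation" of the camera in the world. Camera axes: x right, y up, looking along -z (the intrinsics and any distortion apply to the point x, -y, -z); pixel columns grow to the right and rows downward; lengths in m; the calibration is good to about 2 mm. A picture is of the moment at which its call begins. There is no depth.
- r.close_job(): hands the job in; it is judged then, once.
The state is a dict: "time": time; "joint_positions": joint angles; "joint_vel": joint speeds; "joint_torque": joint torques, N m; "ee_pos": TCP position; "eef_rot": TCP orientation; "ft_force": force on the tool from outside, world axes, zero at the start; "torque": the same for the moment, N m; "width": finger opening in m; "grip_force": force on a finger pad.
Only numpy, scipy, OpenCV 4.12 (cv2) and the standard library are available. Lean on these libraries where they do the work, as an engineer would, in place of code of your own. Each camera call takes 0.05 s, during which the arm holds its last target. There are 200 camera calls.

## Task

Get the bench profile roller ready for the next run: turn the knurled ring on its head clockwise until the two rolls touch and it will go no further, then back it off five clicks. Hang every support-roller bracket that is on the table by its two holes on a pair of pins of the infeed bar, one to a pair, in any order, hanging upright with its plate back flat against the bar, and leave the other things on the table where they are.

Things in the scene. Friction and masses are not known exactly. Their poses are not given: they have to be found in the camera images.
- click_ring (a joint): Knurled ring's angle, rad. 0 = hard stop, the rolls touch; grows counter-clockwise from above, lifting the upper roll 1 mm a click. 12 clicks a turn: a sprung detent holds it at each 0.524 rad (30 degrees), so five clicks open reads 2.618. Clicking over takes about 0.1 N m; it stays where it is left. Starts 6 to 10 clicks open; turns to 5.8
- ring_grip (a point): On the vertical axis of the click ring, 10 mm below its top face; turns with it. The ring is an aluminium cylinder 56 mm across, 34 mm high, on top of the head, with a black index line on top and side that points to the robot's side (the machine's -x) at 0. 7 mm below it is a fixed dial plate, 72 mm across, with 12 ticks. Nothing on the machine stands higher than the ring
- roller_bench: Bench profile roller, fixed: grey column and head (78 mm wide, 267 high), two steel rolls 52 mm across reaching to x = -70 mm, crank behind; to its right an aluminium infeed bar. Origin on the table under the rolls' axis; x points away from the robot, square to the bar, y along the bar to the left. Bar's front face: plane x = 0, z 105 to 197 mm, y -492 to 0 mm; end post behind it
- pair1 (a point): Middle of pin pair 1 (170 mm right of the rolls), on the bar's front face, 180 mm above the table; axes as roller_bench. Round steel pins 38 mm to either side of it along y, 9 mm thick, round tips, standing out 25 mm to the robot's side (-x) and rising 8 degrees (the tip 3 mm higher than the root)
- pair2 (a point): Middle of pin pair 2 (285 mm right of the rolls), on the bar's front face, 180 mm above the table; axes as roller_bench. Round steel pins 38 mm to either side of it along y, 9 mm thick, round tips, standing out 25 mm to the robot's side (-x) and rising 8 degrees (the tip 3 mm higher than the root)
- pair3 (a point): Middle of pin pair 3 (400 mm right of the rolls), on the bar's front face, 180 mm above the table; axes as roller_bench. Round steel pins 38 mm to either side of it along y, 9 mm thick, round tips, standing out 25 mm to the robot's side (-x) and rising 8 degrees (the tip 3 mm higher than the root)
- bracket_a: Loose support-roller bracket, about 0.24 kg, standing on the table (None if absent). Origin on its underside, below the grip; x to the plate's back, z up. Aluminium plate 102 wide (y) x 90 high x 8 mm, x = 40 to 48 mm; 15 mm holes in it 72 mm up, at y = +-38 mm. Foot 84 wide x 8 mm, to x = -40. White roller 32 mm across along x, axis 60 mm up, from plate to x = -24 (nut to -32)
- bracket_a_roller (a point): Middle of the place to grip that bracket: on the roller's axis, 48 mm in front of the plate's back face, 60 mm above the underside; axes as the bracket. Grip the roller across its 32 mm from above
- bracket_a_holes (a point): Midpoint between that bracket's two holes on the plate's back face, 72 mm above the underside; axes as the bracket. Hung, it lies about 3 mm below the pair's middle, the bracket's underside 105 mm above the table
- bracket_b: Loose support-roller bracket, about 0.24 kg, standing on the table (None if absent). Origin on its underside, below the grip; x to the plate's back, z up. Aluminium plate 102 wide (y) x 90 high x 8 mm, x = 40 to 48 mm; 15 mm holes in it 72 mm up, at y = +-38 mm. Foot 84 wide x 8 mm, to x = -40. White roller 32 mm across along x, axis 60 mm up, from plate to x = -24 (nut to -32)
- bracket_b_roller (a point): Middle of the place to grip that bracket: on the roller's axis, 48 mm in front of the plate's back face, 60 mm above the underside; axes as the bracket. Grip the roller across its 32 mm from above
- bracket_b_holes (a point): Midpoint between that bracket's two holes on the plate's back face, 72 mm above the underside; axes as the bracket. Hung, it lies about 3 mm below the pair's middle, the bracket's underside 105 mm above the table
- bracket_c: Loose support-roller bracket, about 0.24 kg, standing on the table (None if absent). Origin on its underside, below the grip; x to the plate's back, z up. Aluminium plate 102 wide (y) x 90 high x 8 mm, x = 40 to 48 mm; 15 mm holes in it 72 mm up, at y = +-38 mm. Foot 84 wide x 8 mm, to x = -40. White roller 32 mm across along x, axis 60 mm up, from plate to x = -24 (nut to -32)
- bracket_c_roller (a point): Middle of the place to grip that bracket: on the roller's axis, 48 mm in front of the plate's back face, 60 mm above the underside; axes as the bracket. Grip the roller across its 32 mm from above
- bracket_c_holes (a point): Midpoint between that bracket's two holes on the plate's back face, 72 mm above the underside; axes as the bracket. Hung, it lies about 3 mm below the pair's middle, the bracket's underside 105 mm above the table
- screw_tin: Bystander, to be left where it is: open tin of screws 66 mm across, 41 high; origin in the middle of its underside
- tape_measure: Bystander, to be left where it is: tape measure 67 x 85 x 31 mm; origin in the middle of its underside
- spline_roller: Bystander, to be left where it is: spline roller with wooden handle, 25 x 187 x 31 mm; origin in the middle of its underside
- calculator: Bystander, to be left where it is: calculator 124 x 76 x 16 mm; origin in the middle of its underside
- masking_tape: Bystander, to be left where it is: roll of masking tape 104 mm across, 25 high; origin in the middle of its underside
- marker: Bystander, to be left where it is: felt marker 17 x 132 mm; origin in the middle of its underside
Not all that is in view belongs to the job. What is shaped like the bracket_a but blue or turquoise is not meant.

How it is judged:
By the outcome, as a careful person would: the job done as asked, in the order asked, and still so for the second after the job is handed in, with the robot touching nothing.
Of bracket_a, bracket_b, bracket_c only 2 to 3 are there at a start; the rules pass over those that are not, and their reading is None.
At some moment in a run one of bracket_a, bracket_b, bracket_c may be knocked a few centimetres aside while the robot is not near it.
It also fails if it takes over 210 s, if anything falls off the work surface, if the arm or the gripper's body presses on something with over 40 N, if the wrist force passes 120 N, or if a joint passes its speed limit or range.

## Working session

There is one attempt and no reset: what is moved stays moved. The work goes in short steps, Python scripts to look and compute and a tool call to move; the robot and the scene stay as the last step left them, time stands still between calls to the robot, and variables do not carry over. Pictures are saved under pics/ and viewed, at most 14 in all, crops included, and the job is handed in when it is done.

Besides the shell and the picture viewer there is one more tool, called after "Call:" as name([rows], argument=value, ...), one row to a line, values as JSON. step_arm: Moves the arm, as the interface text tells. Its arguments: {"type":"object","properties":{"deltas":{"type":"array"},"squeeze":{"type":"number"}},"required":["deltas"]}

```bash
mkdir -p pics; python3 - <<'E'
from bench import readout, cams, r
import cv2
for n in("side","top"):
    c=cams.camera(n); cv2.imwrite(f"pics/{n}0.png",c["img"][:,:,::-1]); print({k:v for k,v in c.items() if k!="img"})
s=readout.read_state(); print(s); print(r.nose_length)
E
```

```text
{'fx': 457.7040588312918, 'fy': 457.7040588312918, 'cx': 277.8523173562915, 'cy': 205.92450288846854, 'origin': array([ 0.16970902, -1.321504  ,  0.70594336]), 'rotation': array([ 0.55698556, -0.05503957, -0.1014227 ,  0.82246651])}
{'fx': 512.1910991922255, 'fy': 512.1910991922255, 'cx': 281.60647981832784, 'cy': 214.2377664010272, 'origin': array([ 0.29479385, -0.04785266,  1.90487176]), 'rotation': array([ 0.03567066, -0.0341583 , -0.69624155,  0.7161065 ])}
{'time': 0.1, 'joint_positions': array([ 1.30933915,  0.3327817 , -0.0646863 ,  1.46085838,  0.02160293,
        1.34992333, -0.08849565]), 'joint_vel': array([ 0.00011926,  0.00079842, -0.00032816, -0.0004883 , -0.0008758 ,
       -0.00072845,  0.00099649]), 'joint_torque': array([ 2.21925380e-03, -6.24543285e+01,  2.50374607e-02, -3.90719354e+01,
       -6.15228619e-02,  3.64671985e-02, -4.93183086e-05]), 'ee_pos': array([ 0.14778111, -0.60694088,  0.2438498 ]), 'eef_rot': array([ 9.92876005e-01,  1.19150462e-01, -1.08981419e-04, -6.28294057e-04]), 'ft_force': array([ 0.11396049, -0.29419761, -0.08248157]), 'torque': array([-0.00828519,  0.02246724, -0.02473493]), 'grip_force': 0.0, 'width': 0.08716996924532365}
0.022
```

View pics/side0.png

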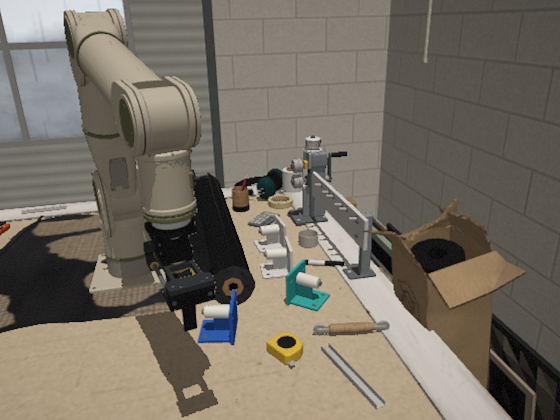

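View pics/top0.png

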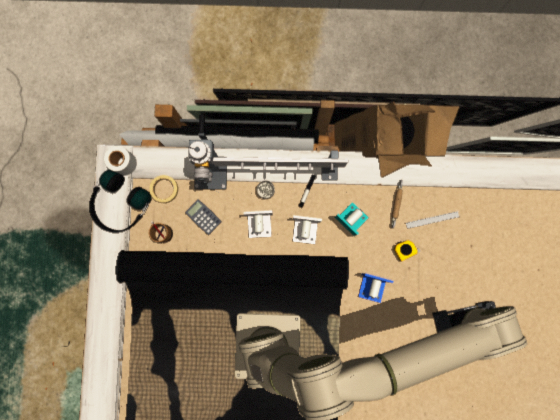

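```bash
cat > h.py <<'E'
import numpy as np, cv2
from scipy.spatial.transform import Rotation as R
from bench import readout, cams, r
def ray(c,u,v):
    d=np.array([(u-c["cx"])/c["fx"],-(v-c["cy"])/c["fy"],-1.])
    return c["origin"],R.from_quat(c["rotation"]).apply(d)
def plane(c,u,v,z):
    o,d=ray(c,u,v); return o+d*(z-o[2])/d[2]
def tri(c1,p1,c2,p2):
    o1,d1=ray(c1,*p1);o2,d2=ray(c2,*p2)
    t=np.linalg.lstsq(np.c_[d1,-d2],o2-o1,rcond=None)[0]
    a,b=o1+t[0]*d1,o2+t[1]*d2; return (a+b)/2,np.linalg.norm(a-b)
def proj(c,p):
    q=R.from_quat(c["rotation"]).inv().apply(np.asarray(p,float)-c["origin"])
    return np.array([c["cx"]-c["fx"]*q[...,0]/q[...,2],c["cy"]+c["fy"]*q[...,1]/q[...,2]]).T
def crop(c,x0,y0,x1,y1,k,fn):
    cv2.imwrite(fn,cv2.resize(c["img"][y0:y1,x0:x1,::-1],None,fx=k,fy=k,interpolation=cv2.INTER_CUBIC))
E
python3 - <<'E'
from h import *
t=cams.camera("top");s=cams.camera("side")
crop(t,180,130,380,260,4,"pics/topc.png")
crop(s,230,130,390,290,3.7,"pics/sidec.png")
E
```

```text
(no output)
```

View pics/topc.png

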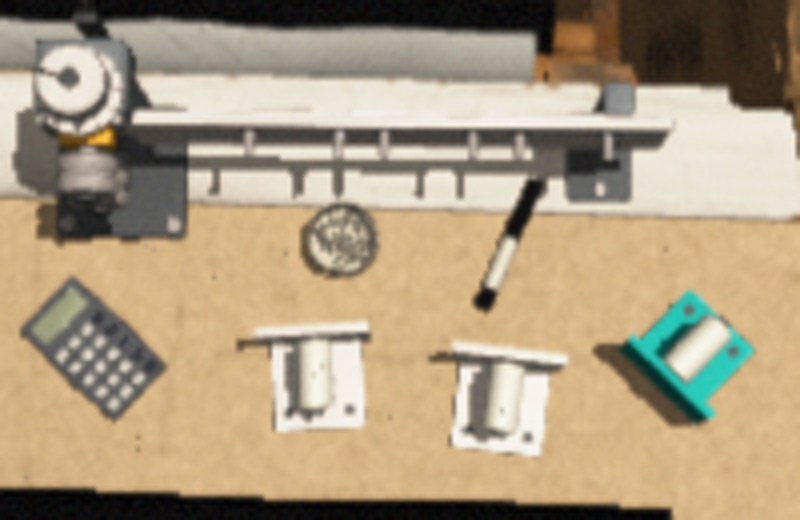

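View pics/sidec.png

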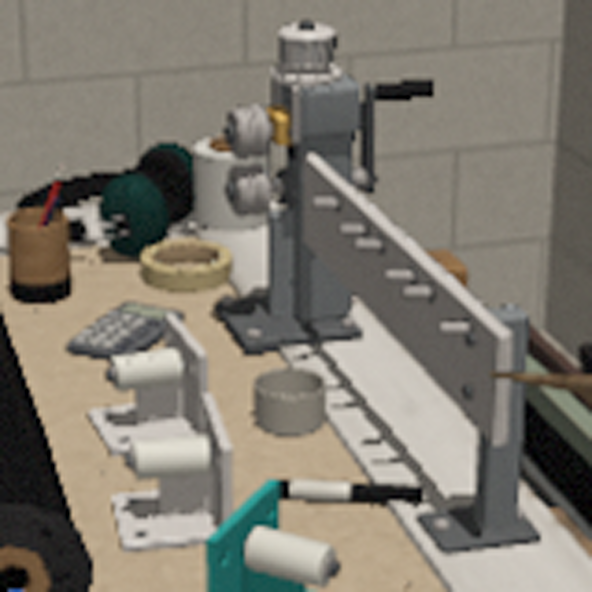

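```bash
python3 - <<'E'
from h import *
t=cams.camera("top");s=cams.camera("side")
K=6
def up(c,x0,y0,x1,y1):
    return cv2.resize(c["img"][y0:y1,x0:x1,::-1],None,fx=K,fy=K,interpolation=cv2.INTER_CUBIC)
a=up(t,230,155,345,180); b=up(s,312,172,364,236)
cv2.imwrite("pics/pt.png",a);
c=up(t,240,205,325,250); c2=up(t,185,130,230,185)
cv2.imwrite("pics/mix.png",np.vstack([a,np.pad(c,((0,0),(0,a.shape[1]-c.shape[1]),(0,0)))]))
can=np.zeros((400,700,3),np.uint8); can[:384,:312]=b; can[:330,330:600]=c2; cv2.imwrite("pics/mix2.png",can)
# side pin blobs
g=cv2.cvtColor(b,cv2.COLOR_BGR2GRAY)
print(np.percentile(g,[5,25,50,75,95]))
for th in(120,140):
  n,l,st,ce=cv2.connectedComponentsWithStats((g>th).astype(np.uint8))
  for i in range(1,n):
    if 60<st[i,4]<2000: print(th,st[i],(ce[i]+.5)/K-.5+[312,172])
E
```

```text
[ 78.  92. 121. 134. 201.]
120 [ 80   0  22  43 544] [326.36335784 175.77267157]
120 [ 17  67  38  15 490] [317.47482993 183.87414966]
120 [ 61 111  37  14 451] [324.75332594 191.12287509]
120 [ 85 134  41  15 498] [329.02744311 195.18875502]
120 [134 185  44  15 569] [337.50483304 203.54086116]
120 [164 211  43  16 574] [342.44192799 208.0043554 ]
120 [222 270  47  15 642] [352.36734164 217.7642783 ]
140 [ 82  22  17  17 225] [326.64185185 176.65814815]
140 [ 20  69  32  11 290] [317.55344828 183.83678161]
140 [ 63 113  33  10 254] [324.84383202 191.17913386]
140 [ 88 136  35  11 277] [328.98405535 195.15072202]
140 [136 187  39  11 369] [337.51242096 203.51603433]
140 [166 213  39  12 369] [342.58604336 207.98396567]
140 [224 271  43  12 453] [352.40636497 217.72130243]
140 [   0  307   69   77 1893] [316.25986089 229.73274344]
```

View pics/mix.png

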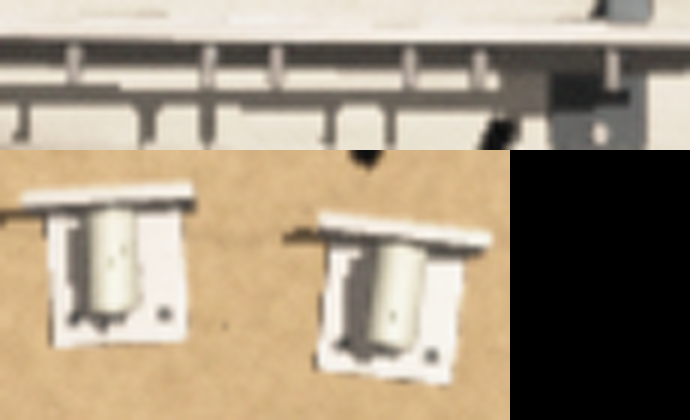

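View pics/mix2.png

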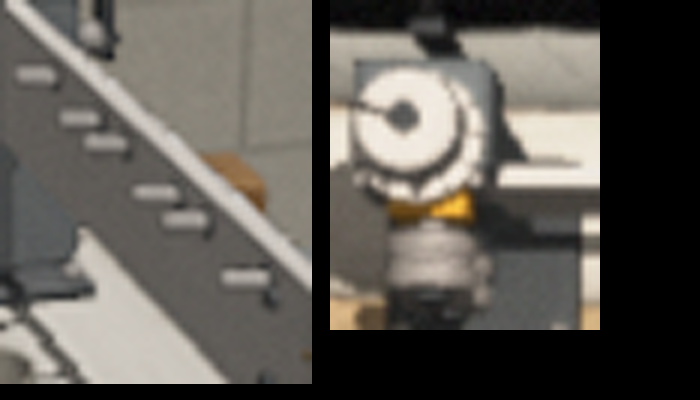

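```bash
python3 - <<'E'
from h import *
t=cams.camera("top");s=cams.camera("side")
f=lambda x,y,x0,y0:((x+.5)/6-.5+x0,(y+.5)/6-.5+y0)
tp=[f(x,66,230,155) for x in(73,208,276,409,480,611)]
sp=[(317.5,183.85),(324.8,191.15),(329,195.17),(337.5,203.53),(342.5,208),(352.4,217.74)]
yl=np.array([-132,-208,-247,-323,-362,-438])/1000
P=[]
for a,b in zip(tp,sp):
    p,e=tri(t,a,s,b);P.append(p);print("pin",p.round(4),round(e,4),plane(t,*a,.182)[:2].round(4))
P=np.array(P)
# fit with all rays, unknown x0,y0,yaw
from scipy.optimize import least_squares
def pts(q):
    x,y,w=q;L=np.c_[np.full(6,-.0125),yl];c,si=np.cos(w),np.sin(w)
    return np.c_[x+c*L[:,0]-si*L[:,1],y+si*L[:,0]+c*L[:,1],np.full(6,.1818)]
for nm,cs in(("both",[(t,tp),(s,sp)]),("top",[(t,tp)]),("side",[(s,sp)])):
    q=least_squares(lambda q:np.concatenate([(proj(c,pts(q))-np.array(m)).ravel() for c,m in cs]),[.5,.3,0])
    print(nm,q.x.round(4),np.abs(q.fun).max().round(2))
    if nm=="both":Q=q.x
# ring
rc=f(405-330,115,185,130);li=f(355-330,102,185,130)
pr,e=tri(t,rc,s,(230+307/3.7,130+31/3.7)); print("ring top",pr.round(4),e)
a=plane(t,*rc,pr[2]);b=plane(t,*li,pr[2]);d=b-a
print(a,"index deg",np.degrees(np.arctan2(d[1],d[0])-np.pi-Q[2])%360)
# brackets
for n,e0,e1,r0,r1 in(("A",(22,47),(194,38),(110,58),(113,160)),("B",(320,70),(490,90),(402,95),(392,198))):
    g=lambda p,z:plane(t,*f(*p,240,205),z)
    l,rr=g(e0,.09),g(e1,.09);d=l-rr
    print(n,"plate mid",((l+rr)/2).round(4),"len",np.hypot(*d[:2]),"yaw",np.arctan2(-d[0],d[1]))
    u,v=g(r0,.06),g(r1,.06);print("  roller",u.round(4),v.round(4),"yaw",np.arctan2(*(u-v)[1::-1]))
E
```

```text
pin [0.6291 0.0983 0.1857] 0.0027 [0.6285 0.0989]
pin [0.6304 0.0218 0.1858] 0.0012 [0.6306 0.0222]
pin [ 0.6316 -0.0167  0.1855] 0.0012 [ 0.6317 -0.0165]
pin [ 0.6333 -0.0921  0.1852] 0.0003 [ 0.6338 -0.0921]
pin [ 0.6343 -0.1323  0.1861] 0.0004 [ 0.6349 -0.1325]
pin [ 0.6363 -0.2066  0.1852] 0.0001 [ 0.637  -0.2069]
both [0.6391 0.2319 0.0239] 1.05
top [0.6373 0.2307 0.028 ] 0.3
side [0.6428 0.2396 0.021 ] 0.18
ring top [0.6539 0.2309 0.3125] 0.001367610627824699
[0.65323522 0.23103937 0.31246954] index deg 255.47788387394087
A plate mid [0.4814 0.0444 0.09  ] len 0.10224799959203164 yaw 0.08065846257784207
  roller [0.4751 0.0444 0.06  ] [0.4136 0.0406 0.06  ] yaw 0.061985013154500224
B plate mid [ 0.464  -0.1324  0.09  ] len 0.10145163867684798 yaw -0.08956878061888972
  roller [ 0.4577 -0.1322  0.06  ] [ 0.3954 -0.1277  0.06  ] yaw -0.07302471475604833
```

Call:
step_arm([
  [[0,0,0,0,0,-0.06,100],[0,0,0,0,0,-0.12,100],[0,0,-0.15,0.03,-0.02,-0.17,100],[0,0,-0.3,0.08,-0.06,-0.176,100],[0,0,-0.45,0.13,-0.095,-0.176,100],[0,0,-0.6,0.18,-0.13,-0.176,100],[0,0,-0.75,0.23,-0.167,-0.176,100],[0,0,-0.9,0.28,-0.204,-0.176,100],[0,0,-1.0,0.33,-0.24,-0.176,100],[0,0,-1.0,0.378,-0.275,-0.176,100],[0,0,-1.0,0.378,-0.275,-0.176,100],[0,0,-1.0,0.378,-0.275,-0.176,100]],
], squeeze=40)

```text
time: 1.9
ee_pos: [0.4498, -0.2511, 0.4205]
eef_rot: [0.814, 0.58, -0.0, 0.0]
ft_force: [-0.4, -0.6, 0.0]
width: 0.0871
grip_force: 0.0
```

```bash
cat >> h.py <<'E'
def st():
    s=readout.read_state();m=R.from_quat(s["eef_rot"]).as_matrix()
    print("t",round(s["time"],2),"p",s["ee_pos"].round(4),"a",round(np.arctan2(m[1,0],m[0,0]),4),"zt",m[:,2].round(3),"q",s["joint_positions"].round(2),"F",s["ft_force"].round(1),"M",s["torque"].round(2),"w",round(s["width"],4),"g",round(s["grip_force"],1)); return s,m
def to(x,y,z,a=None):
    s,m=st();d=m.T@(np.array([x,y,z])-s["ee_pos"])
    a0=np.arctan2(m[1,0],m[0,0])
    if a is None:a=a0
    rv=(R.from_matrix(m.T)*R.from_euler("z",a)*R.from_euler("x",np.pi)).as_rotvec()
    print("delta",rv.round(3),d.round(4))
E
python3 -c "
from h import *
to(.653,.231,.40,1.9)"
```

```text
t 1.9 p [ 0.4498 -0.2511  0.4205] a 1.2385 zt [-0. -0. -1.] q [ 0.87  0.08 -0.48  1.4   0.04  1.67  0.06] F [-0.4 -0.6  0. ] M [-0.06 -0.1  -0.02] w 0.0871 g 0.0
delta [-0.     0.001 -0.661] [0.522  0.0348 0.0203]
```

Call:
step_arm([
  [[0,0,-0.1,0.06,0.005,0.0,100],[0,0,-0.2,0.12,0.009,0.0,100],[0,0,-0.3,0.18,0.012,0.01,100],[0,0,-0.4,0.24,0.016,0.01,100],[0,0,-0.5,0.3,0.02,0.015,100],[0,0,-0.6,0.36,0.024,0.02,100],[0,0,-0.661,0.42,0.028,0.02,100],[0,0,-0.661,0.48,0.032,0.02,100],[0,0,-0.661,0.522,0.035,0.02,100],[0,0,-0.661,0.522,0.035,0.02,100],[0,0,-0.661,0.522,0.035,0.02,100]],
])

```text
time: 3.28
ee_pos: [0.654, 0.2296, 0.4003]
eef_rot: [0.583, 0.813, -0.0, 0.0]
ft_force: [1.2, -1.1, -0.8]
width: 0.0874
grip_force: 0.0
```

```bash
python3 - <<'E'
from h import *
st()
t=cams.camera("top");s=cams.camera("side")
cv2.imwrite("pics/m1.png",np.hstack([cv2.resize(t["img"][120:,:,::-1],(400,214)),cv2.resize(s["img"][...,::-1],(400,300))[:214]]))
can=np.zeros((560,800,3),np.uint8)
can[:300,:400]=cv2.resize(t["img"][...,::-1],(400,300)); can[:300,400:]=cv2.resize(s["img"][...,::-1],(400,300))
can[310:550,:360]=cv2.resize(s["img"][115:195,260:380,::-1],(360,240),interpolation=2)
can[310:550,380:740]=cv2.resize(t["img"][120:200,160:280,::-1],(360,240),interpolation=2)
cv2.imwrite("pics/m1.png",can)
E
```

```text
t 3.27 p [0.654  0.2296 0.4003] a 1.8975 zt [ 0.    -0.001 -1.   ] q [ 0.01  0.58 -0.79  0.9   0.41  1.79 -0.27] F [ 1.2 -1.1 -0.8] M [-0.01 -0.19  0.  ] w 0.0874 g 0.0
```

View pics/m1.png

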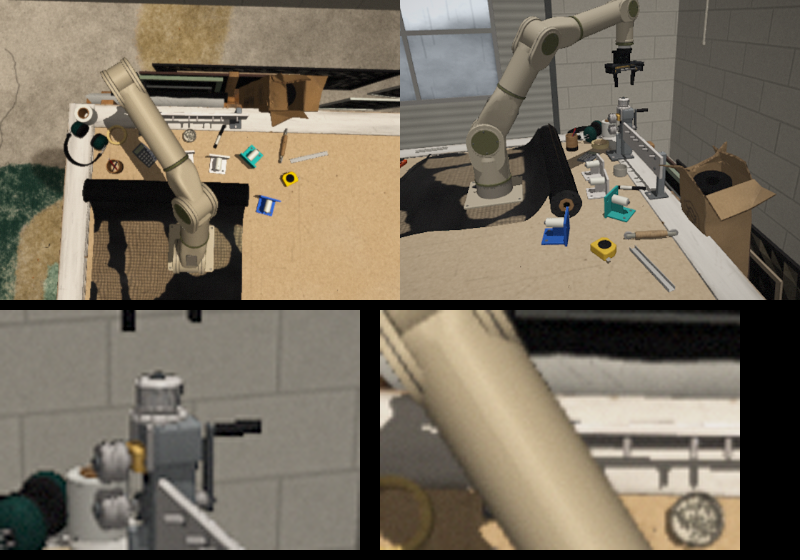

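Call:
step_arm([
  [[0,0,-0.18,0,0,0,100],[0,0,-0.36,0,0,0,100],[0,0,-0.54,0,0,0,100],[0,0,-0.72,0,0,0,100],[0,0,-0.9,0,0,0,100],[0,0,-1.08,0,0,0,100],[0,0,-1.26,0,0,0,100],[0,0,-1.44,0,0,0,100],[0,0,-1.6,0,0,0.03,100],[0,0,-1.6,0,0,0.04,100],[0,0,-1.6,0,0,0.04,100]],
])

```text
time: 4.75
ee_pos: [0.6535, 0.23, 0.3605]
eef_rot: [-0.176, 0.984, -0.001, -0.0]
ft_force: [0.1, -0.2, 1.0]
width: 0.0869
grip_force: 0.0
```

```bash
python3 -c "
from h import *
to(.6535,.231,.3055)"
```

```text
t 4.75 p [0.6535 0.23   0.3605] a -2.7885 zt [-0.    -0.001 -1.   ] q [ 0.14  0.65 -1.04  0.99  0.56  1.75  1.24] F [ 0.1 -0.2  1. ] M [ 0.12 -0.15  0.03] w 0.0869 g 0.0
delta [-0.001 -0.001  0.   ] [-0.0004  0.001   0.055 ]
```

Call:
step_arm([
  [[0,0,0,0,0.001,0.03,100],[0,0,0,0,0.001,0.055,100],[0,0,0,0,0.001,0.055,100],[0,0,0,0,0.001,0.055,0],[0,0,0,0,0.001,0.055,0],[0,0,0,0,0.001,0.055,0],[0,0,0,0,0.001,0.055,0],[0,0,0,0,0.001,0.055,0],[0,0,0,0,0.001,0.055,0]],
], squeeze=15)

```text
time: 5.88
ee_pos: [0.6524, 0.2339, 0.306]
eef_rot: [-0.179, 0.984, 0.001, 0.0]
ft_force: [-1.8, 5.3, 1.0]
width: 0.0555
grip_force: 15.0
```

```bash
python3 -c "
from h import *
st()"
```

```text
t 5.88 p [0.6524 0.2339 0.306 ] a -2.7815 zt [ 0.     0.002 -1.   ] q [ 0.18  0.66 -1.04  1.11  0.56  1.64  1.22] F [-1.8  5.3  1. ] M [1.2  0.2  0.06] w 0.0555 g 15.0
```

Call:
step_arm([
  [[0,0,0,0,0.003,0,0],[0,0,0,0,0.003,0,0],[0,0,0.15,0,0.003,0,0],[0,0,0.3,0,0.003,0,0],[0,0,0.45,0,0.003,0,0],[0,0,0.6,0,0.003,0,0],[0,0,0.75,0,0.003,0,0],[0,0,0.9,0,0.003,0,0],[0,0,1.05,0,0.003,0,0],[0,0,1.2,0,0.003,0,0],[0,0,1.35,0,0.003,0,0],[0,0,1.5,0,0.003,0,0],[0,0,1.57,0,0.003,0,0],[0,0,1.57,0,0.003,0,0]],
], squeeze=40)

```text
time: 7.62
ee_pos: [0.652, 0.2332, 0.306]
eef_rot: [0.571, 0.821, -0.001, 0.001]
ft_force: [-3.6, -6.8, 7.4]
width: 0.0553
grip_force: 40.0
```

```bash
python3 -c "
from h import *
st()"
```

```text
t 7.62 p [0.652  0.2332 0.306 ] a 1.9266 zt [-0.    -0.003 -1.   ] q [ 0.05  0.57 -0.77  1.12  0.39  1.59 -0.27] F [-3.6 -6.8  7.4] M [-1.53  0.79 -0.08] w 0.0553 g 40.0
```

Call:
step_arm([
  [[0,0,0.15,0,0,0,0],[0,0,0.3,0,0,0,0],[0,0,0.45,0,0,0,0],[0,0,0.6,0,0,0,0],[0,0,0.75,0,0,0,0],[0,0,0.9,0,0,0,0],[0,0,1.05,0,0,0,0],[0,0,1.2,0,0,0,0],[0,0,1.2,0,0,0,0]],
])

```text
time: 8.75
ee_pos: [0.6513, 0.2334, 0.306]
eef_rot: [0.935, 0.355, -0.001, 0.001]
ft_force: [-8.5, -7.5, 7.2]
width: 0.0549
grip_force: 40.0
```

```bash
python3 -c "
from h import *
st()"
```

```text
t 8.75 p [0.6513 0.2334 0.306 ] a 0.7258 zt [-0.002 -0.003 -1.   ] q [-0.05  0.53 -0.57  1.12  0.28  1.57 -1.41] F [-8.5 -7.5  7.2] M [-1.53  1.79 -0.11] w 0.0549 g 40.0
```

Call:
step_arm([
  [[0,0,0,0,0,0,100],[0,0,0,0,0,0,100],[0,0,0,0,0,0,100],[0,0,0,0,0,-0.03,100],[0,0,0,0,0,-0.045,100],[0,0,-0.18,0,0,-0.045,100],[0,0,-0.36,0,0,-0.045,100],[0,0,-0.54,0,0,-0.045,100],[0,0,-0.72,0,0,-0.045,100],[0,0,-0.9,0,0,-0.045,100],[0,0,-1.08,0,0,-0.045,100],[0,0,-1.26,0,0,-0.045,100],[0,0,-1.44,0,0,-0.045,100],[0,0,-1.62,0,0,-0.045,100],[0,0,-1.8,0,0,-0.045,100],[0,0,-1.9,0,0,-0.045,100],[0,0,-1.9,0,0,-0.045,100],[0,0,-1.9,0,0,-0.045,100]],
])

```text
time: 11.0
ee_pos: [0.6519, 0.2352, 0.3504]
eef_rot: [0.254, 0.967, 0.0, -0.0]
ft_force: [-0.3, 0.0, 0.5]
width: 0.0872
grip_force: 0.0
```

```bash
python3 - <<'E'
from h import *
to(.6515,.234,.3055)
E
```

```text
t 11.0 p [0.6519 0.2352 0.3504] a 2.6275 zt [-0.  0. -1.] q [ 0.08  0.6  -0.88  1.02  0.45  1.7   0.41] F [-0.3  0.   0.5] M [ 0.01 -0.25  0.03] w 0.0872 g 0.0
delta [ 0. -0. -0.] [-0.0002 -0.0013  0.0449]
```

Call:
step_arm([
  [[0,0,0,0,-0.001,0.03,100],[0,0,0,0,-0.001,0.045,100],[0,0,0,0,-0.001,0.045,0],[0,0,0,0,-0.001,0.045,0],[0,0,0,0,-0.001,0.045,0],[0,0,0,0,-0.001,0.045,0],[0,0,0,0,-0.001,0.045,0],[0,0,0,0,-0.001,0.045,0],[0,0,0.15,0,-0.001,0.045,0],[0,0,0.3,0,-0.001,0.045,0],[0,0,0.45,0,-0.001,0.045,0],[0,0,0.6,0,-0.001,0.045,0],[0,0,0.75,0,-0.001,0.045,0],[0,0,0.9,0,-0.001,0.045,0],[0,0,1.0,0,-0.001,0.045,0],[0,0,1.0,0,-0.001,0.045,0]],
])

```text
time: 13.0
ee_pos: [0.6516, 0.2343, 0.3061]
eef_rot: [0.686, 0.728, 0.0, 0.0]
ft_force: [-1.0, -2.2, 5.2]
width: 0.0549
grip_force: 40.0
```

```bash
python3 - <<'E'
from h import *
st()
E
```

```text
t 13.0 p [0.6516 0.2343 0.3061] a 1.6302 zt [ 0.001  0.    -1.   ] q [ 0.02  0.56 -0.71  1.12  0.35  1.58 -0.55] F [-1.  -2.2  5.2] M [-0.42  0.21 -0.09] w 0.0549 g 40.0
```

Call:
step_arm([
  [[0,0,0.1,0,0,0,0],[0,0,0.2,0,0,0,0],[0,0,0.3,0,0,0,0],[0,0,0.3,0,0,0,0]],
])

```text
time: 13.5
ee_pos: [0.6518, 0.2343, 0.3061]
eef_rot: [0.787, 0.618, 0.001, 0.0]
ft_force: [-0.8, -2.5, 5.7]
width: 0.0553
grip_force: 40.0
```

```bash
python3 - <<'E'
from h import *
st()
E
```

```text
t 13.5 p [0.6518 0.2343 0.3061] a 1.3313 zt [ 0.001  0.    -1.   ] q [-0.    0.54 -0.66  1.12  0.33  1.57 -0.83] F [-0.8 -2.5  5.7] M [-0.42  0.1  -0.05] w 0.0553 g 40.0
```

Call:
step_arm([
  [[0,0,0.08,0,0,0,0],[0,0,0.16,0,0,0,0],[0,0,0.16,0,0,0,0]],
])

```text
time: 13.88
ee_pos: [0.6518, 0.2342, 0.3061]
eef_rot: [0.833, 0.553, 0.001, 0.0]
ft_force: [-0.0, -1.9, 5.3]
width: 0.0547
grip_force: 40.0
```

```bash
python3 - <<'E'
from h import *
st()
E
```

```text
t 13.88 p [0.6518 0.2342 0.3061] a 1.1716 zt [ 0.001  0.    -1.   ] q [-0.02  0.54 -0.64  1.12  0.31  1.57 -0.98] F [-0.  -1.9  5.3] M [-0.38 -0.   -0.06] w 0.0547 g 40.0
```

Call:
step_arm([
  [[0,0,0.08,0,0,0,0],[0,0,0.16,0,0,0,0],[0,0,0.16,0,0,0,0]],
])

```text
time: 14.25
ee_pos: [0.6519, 0.2342, 0.3061]
eef_rot: [0.875, 0.484, 0.001, 0.0]
ft_force: [-0.4, -1.1, 5.2]
width: 0.0548
grip_force: 40.0
```

```bash
python3 - <<'E'
from h import *
st()
E
```

```text
t 14.25 p [0.6519 0.2342 0.3061] a 1.0114 zt [ 0.002  0.    -1.   ] q [-0.03  0.53 -0.61  1.12  0.3   1.57 -1.14] F [-0.4 -1.1  5.2] M [-0.29 -0.01 -0.19] w 0.0548 g 40.0
```

Call:
step_arm([
  [[0,0,0.08,0,0,0,0],[0,0,0.16,0,0,0,0],[0,0,0.16,0,0,0,0]],
])

```text
time: 14.62
ee_pos: [0.6524, 0.2347, 0.3061]
eef_rot: [0.91, 0.414, 0.002, 0.0]
ft_force: [5.6, 0.8, 3.2]
width: 0.0551
grip_force: 40.0
```

```bash
python3 - <<'E'
from h import *
st()
E
```

```text
t 14.62 p [0.6524 0.2347 0.3061] a 0.8532 zt [ 0.003  0.001 -1.   ] q [-0.05  0.53 -0.59  1.13  0.28  1.56 -1.29] F [5.6 0.8 3.2] M [-0.04 -1.18  0.9 ] w 0.0551 g 40.0
```

Call:
step_arm([
  [[0,0,-0.15,0,0,0,0],[0,0,-0.3,0,0,0,0],[0,0,-0.45,0,0,0,0],[0,0,-0.6,0,0,0,0],[0,0,-0.75,0,0,0,0],[0,0,-0.9,0,0,0,0],[0,0,-1.05,0,0,0,0],[0,0,-1.2,0,0,0,0],[0,0,-1.35,0,0,0,0],[0,0,-1.5,0,0,0,0],[0,0,-1.65,0,0,0,0],[0,0,-1.8,0,0,0,0],[0,0,-1.95,0,0,0,0],[0,0,-2.1,0,0,0,0],[0,0,-2.25,0,0,0,0],[0,0,-2.4,0,0,0,0],[0,0,-2.55,0,0,0,0],[0,0,-2.7,0,0,0,0],[0,0,-2.7,0,0,0,0]],
])

```text
time: 17.0
ee_pos: [0.6506, 0.2334, 0.3061]
eef_rot: [-0.205, 0.979, -0.001, -0.001]
ft_force: [-8.1, -6.0, 8.6]
width: 0.0553
grip_force: 40.0
```

```bash
python3 - <<'E'
from h import *
st()
E
```

```text
t 17.0 p [0.6506 0.2334 0.3061] a -2.728 zt [-0.002 -0.002 -1.   ] q [ 0.18  0.66 -1.04  1.11  0.56  1.65  1.28] F [-8.1 -6.   8.6] M [-1.3   1.63 -0.01] w 0.0553 g 40.0
```

Call:
step_arm([
  [[0,0,0,0,0,0,100],[0,0,0,0,0,0,100],[0,0,0,0,0,0,100],[0,0,0,0,0,-0.03,100],[0,0,0,0,0,-0.08,100],[0,0,0.18,0,0,-0.1,100],[0,0,0.36,0,0,-0.1,100],[0,0,0.54,0,0,-0.1,100],[0,0,0.72,0,0,-0.1,100],[0,0,0.9,0,0,-0.1,100],[0,0,1.08,0,0,-0.1,100],[0,0,1.26,0,0,-0.1,100],[0,0,1.44,0,0,-0.1,100],[0,0,1.62,0,0,-0.1,100],[0,0,1.8,0,0,-0.1,100],[0,0,1.95,0,0,-0.1,100],[0,0,1.95,0,0,-0.1,100]],
])

```text
time: 19.12
ee_pos: [0.6514, 0.2345, 0.4054]
eef_rot: [0.696, 0.718, -0.0, 0.0]
ft_force: [-0.8, -0.2, 0.1]
width: 0.0872
grip_force: 0.0
```

```bash
python3 - <<'E'
from h import *
to(.45,-.13,.40,1.49)
E
```

```text
t 19.12 p [0.6514 0.2345 0.4054] a 1.6015 zt [-0. -0. -1.] q [-0.03  0.56 -0.73  0.9   0.37  1.79 -0.56] F [-0.8 -0.2  0.1] M [-0.01 -0.07  0.01] w 0.0872 g 0.0
delta [-0.     0.     0.111] [-0.3581 -0.2124  0.0055]
```

Call:
step_arm([
  [[0,0,0.18,-0.05,-0.03,0.0,100],[0,0,0.36,-0.1,-0.06,0.0,100],[0,0,0.54,-0.15,-0.09,0.0,100],[0,0,0.72,-0.2,-0.12,0.0,100],[0,0,0.9,-0.25,-0.15,0.01,100],[0,0,1.08,-0.3,-0.18,0.03,100],[0,0,1.26,-0.34,-0.2,0.05,100],[0,0,1.44,-0.358,-0.22,0.07,100],[0,0,1.62,-0.358,-0.235,0.09,100],[0,0,1.68,-0.358,-0.24,0.1,100],[0,0,1.68,-0.358,-0.24,0.1,100],[0,0,1.68,-0.358,-0.24,0.1,100]],
])

```text
time: 20.62
ee_pos: [0.4223, -0.1303, 0.3061]
eef_rot: [0.999, -0.038, 0.0, 0.0]
ft_force: [-0.3, -0.1, -0.2]
width: 0.0872
grip_force: 0.0
```

```bash
python3 - <<'E'
from h import *
to(.419,-.1295,.062,-.08)
t=cams.camera("top");s=cams.camera("side")
can=np.zeros((560,800,3),np.uint8)
can[:300,:400]=cv2.resize(t["img"][...,::-1],(400,300)); can[:300,400:]=cv2.resize(s["img"][...,::-1],(400,300))
can[310:550,:360]=cv2.resize(s["img"][125:165,285:345,::-1],(360,240),interpolation=2)
can[310:550,380:740]=cv2.resize(t["img"][130:170,175:235,::-1],(360,240),interpolation=2)
cv2.imwrite("pics/m2.png",can)
E
```

```text
t 20.62 p [ 0.4223 -0.1303  0.3061] a -0.0764 zt [ 0.001 -0.    -1.   ] q [ 0.68 -0.09 -0.45  1.79 -0.04  1.43 -1.41] F [-0.3 -0.1 -0.2] M [-0.    0.   -0.03] w 0.0872 g 0.0
delta [ 0.    -0.001  0.004] [-0.0036 -0.0007  0.2441]
```

View pics/m2.png

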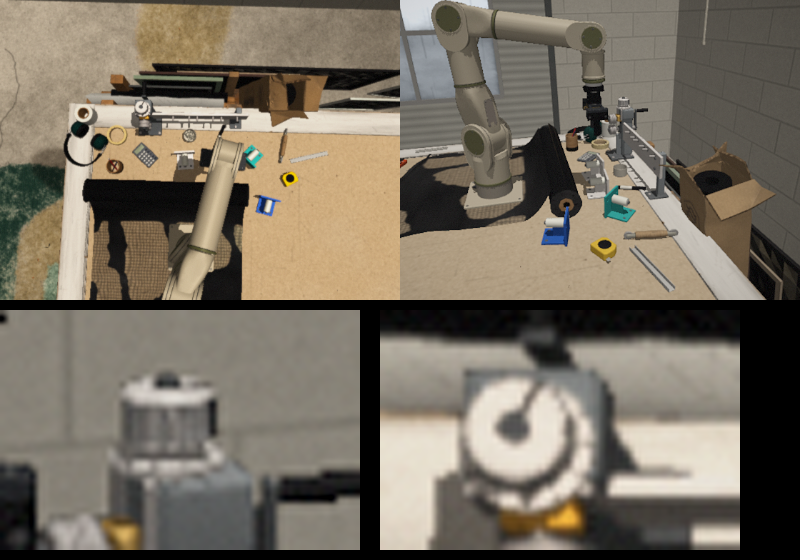

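```bash
python3 - <<'E'
from h import *
t=cams.camera("top")
zt=.3125;z0=np.array([.6518,.2343,zt])
pc=proj(t,z0);print("proj",pc)
for im in(cv2.imread("pics/top0.png")[...,::-1],t["img"]):
    g=cv2.cvtColor(np.ascontiguousarray(im),cv2.COLOR_RGB2GRAY).astype(np.float32)
    for c0 in(pc,np.array([196.7,149.0]),np.array([197.2,149.4])):
      out=[]
      A=np.radians(np.arange(0,360,3))
      p=plane(t,*c0,zt)
      for a in A:
        w=a+np.pi+.026
        v=0
        for rr in np.arange(.013,.026,.002):
            q=proj(t,p+rr*np.array([np.cos(w),np.sin(w),0]))
            v+=cv2.getRectSubPix(g,(1,1),tuple(map(float,q)))[0,0]
        out.append(v/7)
      o=np.array(out);i=o.argmin();k=[(i+j)%120 for j in(-5,-4,-3,-2,-1,0,1,2,3,4,5)]
      wt=np.clip(np.median(o)-o[k]-20,0,None);print(c0,i*3,(i*3+(wt*3*np.arange(-5,6)).sum()/wt.sum()).round(1),o[i])
E
```

```text
proj [196.03220367 149.16492973]
[196.03220367 149.16492973] 252 252.1 128.43755
[196.7 149. ] 255 255.7 136.06047
[197.2 149.4] 252 253.6 142.16904
[196.03220367 149.16492973] 147 146.0 134.25198
[196.7 149. ] 150 151.2 131.89339
[197.2 149.4] 156 157.3 132.35155
```

Call:
step_arm([
  [[0,0,0,-0.003,-0.001,0.06,100],[0,0,0,-0.003,-0.001,0.12,100],[0,0,0,-0.003,-0.001,0.17,100],[0,0,0,-0.003,-0.001,0.21,100],[0,0,0,-0.003,-0.001,0.243,100],[0,0,0,-0.003,-0.001,0.243,100],[0,0,0,-0.003,-0.001,0.243,0],[0,0,0,-0.003,-0.001,0.243,0],[0,0,0,-0.003,-0.001,0.243,0],[0,0,0,-0.003,-0.001,0.243,0],[0,0,0,-0.003,-0.001,0.243,0],[0,0,0,-0.003,-0.001,0.243,0],[0,0,0,-0.003,-0.001,0.243,0]],
], squeeze=30)

```text
time: 22.4
ee_pos: [0.419, -0.1291, 0.0626]
eef_rot: [0.999, -0.04, -0.0, -0.0]
ft_force: [-0.9, 1.1, 1.2]
width: 0.0312
grip_force: 30.0
```

```bash
python3 - <<'E'
from h import *
st()
E
```

```text
t 22.4 p [ 0.419  -0.1291  0.0626] a -0.08 zt [-0.  0. -1.] q [ 0.64  0.16 -0.47  2.11  0.09  0.89 -1.53] F [-0.9  1.1  1.2] M [0.43 0.13 0.05] w 0.0312 g 30.0
```

```bash
python3 - <<'E'
from h import *
to(.5557,-.1700,.173,.024)
E
```

```text
t 22.4 p [ 0.419  -0.1291  0.0626] a -0.08 zt [-0.  0. -1.] q [ 0.64  0.16 -0.47  2.11  0.09  0.89 -1.53] F [-0.9  1.1  1.2] M [0.43 0.13 0.05] w 0.0312 g 30.0
delta [-0.     0.    -0.104] [ 0.1395  0.0299 -0.1104]
```

Call:
step_arm([
  [[0,0,0,0,0,-0.01,0],[0,0,0,0,0,-0.04,0],[0,0,0,0,0,-0.08,0],[0,0,0,0,0,-0.11,0],[0,0,-0.04,0.03,0.01,-0.11,0],[0,0,-0.08,0.06,0.015,-0.11,0],[0,0,-0.104,0.09,0.02,-0.11,0],[0,0,-0.104,0.12,0.027,-0.11,0],[0,0,-0.104,0.1395,0.03,-0.11,0],[0,0,-0.104,0.1395,0.03,-0.11,0],[0,0,-0.104,0.1395,0.03,-0.11,0]],
])

```text
time: 23.78
ee_pos: [0.5549, -0.1702, 0.1725]
eef_rot: [1.0, 0.012, -0.0, -0.0]
ft_force: [0.2, -0.5, -2.5]
width: 0.0309
grip_force: 29.9
```

```bash
python3 - <<'E'
from h import *
st()
t=cams.camera("top");s=cams.camera("side")
can=np.zeros((580,800,3),np.uint8)
can[:280,:800]=cv2.resize(t["img"][160:195,260:360,::-1],(800,280),interpolation=2)
can[290:578,:480]=cv2.resize(s["img"][180:240,290:390,::-1],(480,288),interpolation=2)
cv2.imwrite("pics/m3.png",can)
E
```

```text
t 23.77 p [ 0.5549 -0.1702  0.1725] a 0.0239 zt [-0.001  0.    -1.   ] q [ 0.6   0.32 -0.46  1.66  0.15  1.2  -1.44] F [ 0.2 -0.5 -2.5] M [ 0.04  0.06 -0.04] w 0.0309 g 29.9
```

View pics/m3.png

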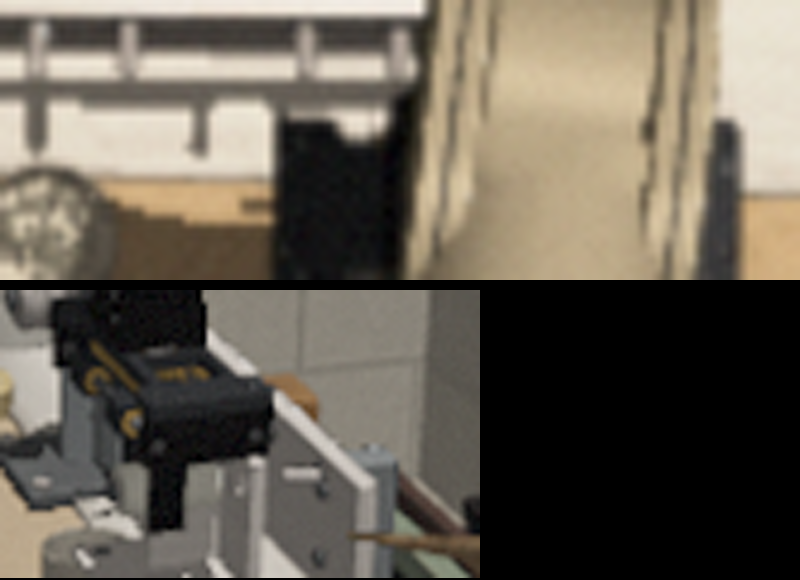

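```bash
python3 - <<'E'
from h import *
s0=readout.read_state();t=cams.camera("top");s=cams.camera("side")
w=.024;T=s0["ee_pos"]
def W(l): 
    l=np.array(l)/1000;return np.array([T[0]+l[0]*np.cos(w)-l[1]*np.sin(w),T[1]+l[0]*np.sin(w)+l[1]*np.cos(w),T[2]-.0626+l[2]])
for n,l in(("Ltopback",(48,51,90)),("Ltopfront",(40,51,90)),("Rtopback",(48,-51,90)),("Rtopfront",(40,-51,90)),("Rhole",(40,-38,72)),("Rbotback",(48,-51,0))):
    a=proj(t,W(l));b=proj(s,W(l));print(n,"topcrop",((a-[260,160])*8).round(0),"sidecrop",((b-[290,180])*4.8+[0,290]).round(0))
E
```

```text
Ltopback topcrop [363. 113.] sidecrop [195. 401.]
Ltopfront topcrop [363. 132.] sidecrop [183. 402.]
Rtopback topcrop [605. 114.] sidecrop [257. 462.]
Rtopfront topcrop [606. 133.] sidecrop [244. 464.]
Rhole topcrop [571. 140.] sidecrop [235. 484.]
Rbotback topcrop [584. 150.] sidecrop [253. 601.]
```

Call:
step_arm([
  [[0,0,0,0.01,0,0,0],[0,0,0,0.02,0,0,0],[0,0,0,0.025,0,0,0],[0,0,0,0.03,0,0,0],[0,0,0,0.035,0,0,0],[0,0,0,0.035,0,0,0]],
])

```text
time: 24.72
ee_pos: [0.5909, -0.1694, 0.1725]
eef_rot: [1.0, 0.012, -0.0, -0.0]
ft_force: [0.2, -0.9, -2.2]
width: 0.0312
grip_force: 29.9
```

```bash
python3 - <<'E'
from h import *
st()
t=cams.camera("top");s=cams.camera("side")
can=np.zeros((580,800,3),np.uint8)
can[:280,:800]=cv2.resize(t["img"][160:195,260:360,::-1],(800,280),interpolation=2)
can[290:578,:480]=cv2.resize(s["img"][195:231,320:380,::-1],(480,288),interpolation=2)
cv2.imwrite("pics/m4.png",can)
E
```

```text
t 24.73 p [ 0.5909 -0.1694  0.1725] a 0.024 zt [-0.  0. -1.] q [ 0.56  0.4  -0.46  1.56  0.18  1.23 -1.47] F [ 0.2 -0.9 -2.2] M [-0.01  0.07  0.01] w 0.0312 g 29.9
```

Call:
step_arm([
  [[0,0,0,0.003,0,0,0],[0,0,0,0.006,0,0.001,0],[0,0,0,0.009,0,0.001,0],[0,0,0,0.011,0,0.001,0],[0,0,0,0.011,0,0.001,0]],
])

```text
time: 25.45
ee_pos: [0.5973, -0.1691, 0.1706]
eef_rot: [1.0, 0.012, -0.005, -0.0]
ft_force: [-24.2, 2.9, 10.4]
width: 0.0312
grip_force: 30.0
```

```bash
python3 - <<'E'
from h import *
st()
E
```

```text
t 25.45 p [ 0.5973 -0.1691  0.1706] a 0.023 zt [-0.011  0.001 -1.   ] q [ 0.55  0.42 -0.45  1.54  0.19  1.24 -1.48] F [-24.2   2.9  10.4] M [ 0.75  5.04 -0.21] w 0.0312 g 30.0
```

View pics/m4.png

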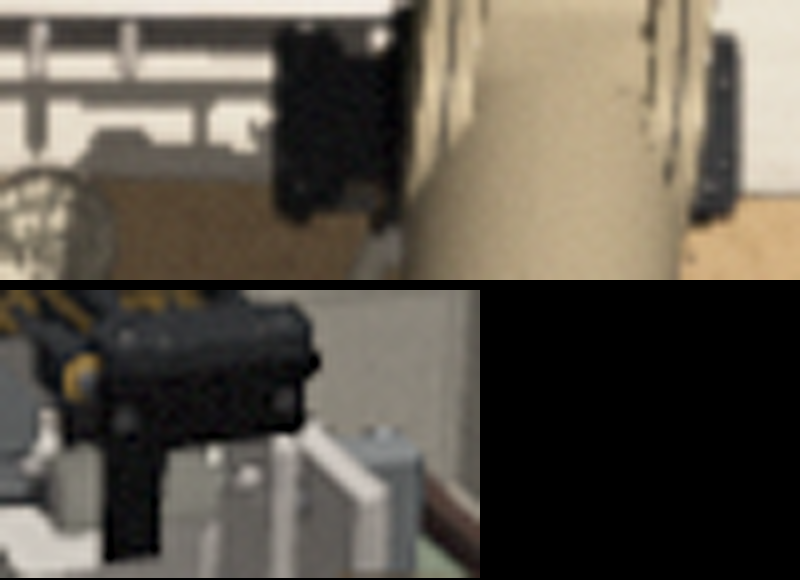

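Call:
step_arm([
  [[0,0,0,-0.003,0,0.001,0],[0,0,0,-0.003,0,0.003,0],[0,0,0,-0.003,0,0.0045,0],[0,0,0,-0.003,0,0.0045,0]],
])

```text
time: 25.95
ee_pos: [0.5973, -0.1696, 0.1681]
eef_rot: [1.0, 0.012, -0.002, 0.0]
ft_force: [-13.3, 1.6, 11.8]
width: 0.0312
grip_force: 30.0
```

```bash
python3 - <<'E'
from h import *
st()
E
```

```text
t 25.95 p [ 0.5973 -0.1696  0.1681] a 0.023 zt [-0.003 -0.001 -1.   ] q [ 0.56  0.41 -0.45  1.55  0.19  1.23 -1.48] F [-13.3   1.6  11.8] M [ 0.38  2.88 -0.17] w 0.0312 g 30.0
```

Call:
step_arm([
  [[0,0,0,-0.002,0,-0.001,0],[0,0,0,-0.002,0,-0.001,60],[0,0,0,-0.002,0,-0.001,60],[0,0,0,-0.002,0,-0.001,60],[0,0,0,-0.002,0,-0.001,60],[0,0,0,-0.002,0,-0.02,60],[0,0,0,-0.002,0,-0.06,60],[0,0,0,-0.002,0,-0.12,60],[0,0,0,-0.06,-0.03,-0.12,80],[0,0,0,-0.12,-0.08,-0.12,100],[0,0,0,-0.15,-0.13,-0.12,100],[0,0,0,-0.17,-0.17,-0.12,100],[0,0,0,-0.19,-0.2,-0.12,100],[0,0,0,-0.2,-0.22,-0.12,100],[0,0,0,-0.2,-0.24,-0.12,100],[0,0,0,-0.2,-0.24,-0.12,100]],
])

```text
time: 27.95
ee_pos: [0.3933, 0.0667, 0.2878]
eef_rot: [1.0, 0.013, 0.001, 0.0]
ft_force: [0.1, -1.1, 0.1]
width: 0.0869
grip_force: 0.0
```

```bash
python3 - <<'E'
from h import *
st()
t=cams.camera("top");s=cams.camera("side")
can=np.zeros((600,800,3),np.uint8)
can[:260,:800]=cv2.resize(t["img"][155:220,165:365,::-1],(800,260),interpolation=2)
can[270:594,:480]=cv2.resize(s["img"][180:261,260:380,::-1],(480,324),interpolation=2)
can[270:510,490:]=cv2.resize(t["img"][190:252,220:300,::-1],(310,240),interpolation=2)
cv2.imwrite("pics/m5.png",can)
E
```

```text
t 27.95 p [0.3933 0.0667 0.2878] a 0.0257 zt [ 0.001 -0.    -1.   ] q [ 0.5  -0.2  -0.67  1.9  -0.13  1.4  -1.68] F [ 0.1 -1.1  0.1] M [-0.02 -0.02  0.02] w 0.0869 g 0.0
```

View pics/m5.png

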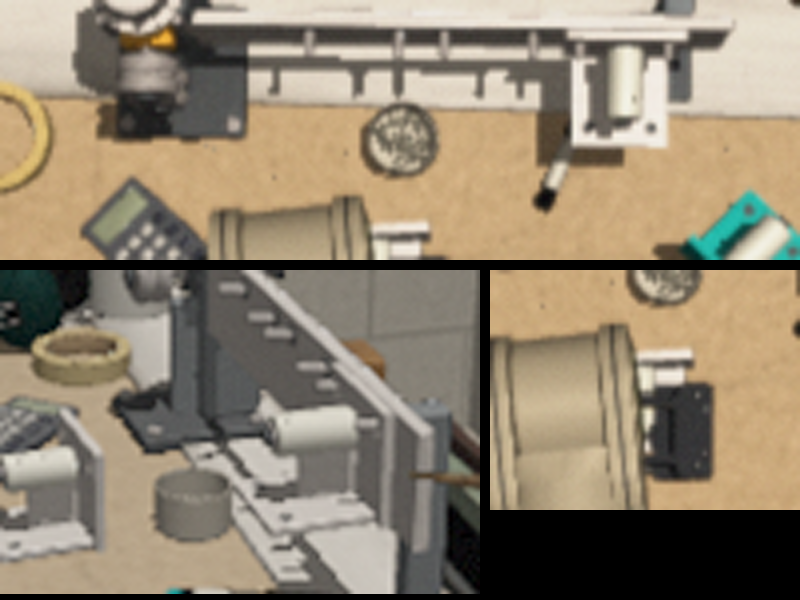

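Call:
step_arm([
  [[0,0,0,0,0.06,0,100],[0,0,0,0.0,0.12,0,100],[0,0,0,0.02,0.18,0,100],[0,0,0,0.03,0.22,0,100],[0,0,0,0.03,0.22,0,100],[0,0,0,0.03,0.22,0,100]],
])

```text
time: 28.8
ee_pos: [0.428, -0.1534, 0.2868]
eef_rot: [1.0, 0.012, -0.0, -0.0]
ft_force: [-0.4, -0.0, 0.1]
width: 0.0868
grip_force: 0.0
```

```bash
python3 - <<'E'
from h import *
st()
t=cams.camera("top")
cv2.imwrite("pics/m6.png",cv2.resize(t["img"][200:250,230:300,::-1],(770,550),interpolation=2))
E
```

```text
t 28.8 p [ 0.428  -0.1534  0.2868] a 0.0232 zt [-0.001  0.001 -1.   ] q [ 0.66 -0.05 -0.4   1.8  -0.02  1.39 -1.28] F [-0.4 -0.   0.1] M [0.1  0.03 0.02] w 0.0868 g 0.0
```

View pics/m6.png

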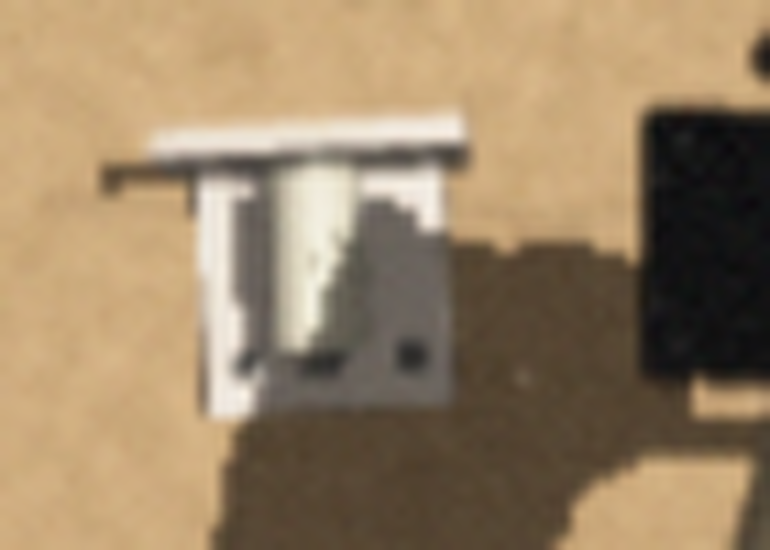

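```bash
python3 - <<'E'
from h import *
to(.4365,.0415,.063,.07)
E
```

```text
t 28.85 p [ 0.4281 -0.1529  0.287 ] a 0.0243 zt [-0.  0. -1.] q [ 0.66 -0.05 -0.4   1.8  -0.02  1.39 -1.28] F [-0.2 -0.3 -0.3] M [-0.01  0.03  0.  ] w 0.087 g 0.0
delta [-0.     0.    -0.046] [ 0.0132 -0.194   0.224 ]
```

Call:
step_arm([
  [[0,0,0,0.003,-0.06,0,100],[0,0,-0.02,0.006,-0.12,0,100],[0,0,-0.046,0.013,-0.17,0.02,100],[0,0,-0.046,0.013,-0.194,0.06,100],[0,0,-0.046,0.013,-0.194,0.12,100],[0,0,-0.046,0.013,-0.194,0.17,100],[0,0,-0.046,0.013,-0.194,0.205,100],[0,0,-0.046,0.013,-0.194,0.224,100],[0,0,-0.046,0.013,-0.194,0.224,100],[0,0,-0.046,0.013,-0.194,0.224,0],[0,0,-0.046,0.013,-0.194,0.224,0],[0,0,-0.046,0.013,-0.194,0.224,0],[0,0,-0.046,0.013,-0.194,0.224,0],[0,0,-0.046,0.013,-0.194,0.224,0],[0,0,-0.046,0.013,-0.194,0.224,0],[0,0,-0.046,0.013,-0.194,0.224,0]],
], squeeze=30)

```text
time: 30.85
ee_pos: [0.4366, 0.041, 0.063]
eef_rot: [0.999, 0.035, 0.0, -0.0]
ft_force: [-1.4, 1.3, 0.7]
width: 0.0314
grip_force: 29.9
```

```bash
python3 - <<'E'
from h import *
x=.6487-.0069-.093; y=.0615-.0022   # pair 1: 230 mm left of pair 3
to(x,y,.173,.024)
E
```

```text
t 30.85 p [0.4366 0.041  0.063 ] a 0.0699 zt [ 0.  0. -1.] q [ 0.42  0.18 -0.65  2.1   0.14  0.9  -1.81] F [-1.4  1.3  0.7] M [ 0.3   0.04 -0.01] w 0.0314 g 29.9
delta [-0.    -0.     0.046] [ 0.1132 -0.0104 -0.11  ]
```

Call:
step_arm([
  [[0,0,0,0,0,-0.01,0],[0,0,0,0,0,-0.04,0],[0,0,0,0,0,-0.08,0],[0,0,0,0,0,-0.11,0],[0,0,0.03,0.03,-0.003,-0.11,0],[0,0,0.046,0.06,-0.006,-0.11,0],[0,0,0.046,0.09,-0.01,-0.11,0],[0,0,0.046,0.113,-0.0105,-0.11,0],[0,0,0.046,0.113,-0.0105,-0.11,0],[0,0,0.046,0.113,-0.0105,-0.11,0],[0,0,0.046,0.113,-0.0105,-0.11,0]],
])

```text
time: 32.22
ee_pos: [0.5479, 0.059, 0.1732]
eef_rot: [1.0, 0.012, -0.0, 0.0]
ft_force: [0.7, 0.8, -3.6]
width: 0.0311
grip_force: 29.9
```

```bash
python3 - <<'E'
from h import *
st()
E
```

```text
t 32.23 p [0.5479 0.059  0.1732] a 0.0238 zt [-0.    -0.001 -1.   ] q [ 0.38  0.29 -0.66  1.72  0.19  1.19 -1.88] F [ 0.7  0.8 -3.6] M [0.01 0.11 0.01] w 0.0311 g 29.9
```

Call:
step_arm([
  [[0,0,0,0.01,0,0,0],[0,0,0,0.02,0,0,0],[0,0,0,0.024,0,0,0],[0,0,0,0.028,0,0,0],[0,0,0,0.032,0,0,0],[0,0,0,0.035,0,0,0],[0,0,0,0.035,0,0,0]],
])

```text
time: 33.1
ee_pos: [0.5837, 0.0601, 0.173]
eef_rot: [1.0, 0.012, -0.0, 0.0]
ft_force: [0.4, 1.0, -2.7]
width: 0.0312
grip_force: 29.9
```

```bash
python3 - <<'E'
from h import *
st()
E
```

```text
t 33.1 p [0.5837 0.0601 0.173 ] a 0.0238 zt [-0. -0. -1.] q [ 0.34  0.37 -0.64  1.63  0.23  1.22 -1.9 ] F [ 0.4  1.  -2.7] M [0.03 0.09 0.03] w 0.0312 g 29.9
```

Call:
step_arm([
  [[0,0,0,0.003,0,0,0],[0,0,0,0.006,0,0.001,0],[0,0,0,0.009,0,0.0015,0],[0,0,0,0.0105,0,0.002,0],[0,0,0,0.0105,0,0.002,0]],
])

```text
time: 33.72
ee_pos: [0.593, 0.0605, 0.1706]
eef_rot: [1.0, 0.012, -0.001, 0.0]
ft_force: [-6.4, 0.8, -1.5]
width: 0.0314
grip_force: 29.8
```

```bash
python3 - <<'E'
from h import *
st()
E
```

```text
t 33.73 p [0.593  0.0605 0.1706] a 0.0239 zt [-0.003 -0.    -1.   ] q [ 0.33  0.39 -0.64  1.61  0.24  1.23 -1.9 ] F [-6.4  0.8 -1.5] M [-0.02  1.39 -0.31] w 0.0314 g 29.8
```

Call:
step_arm([
  [[0,0,0,-0.002,0,0.001,0],[0,0,0,-0.002,0,0.003,0],[0,0,0,-0.002,0,0.004,0],[0,0,0,-0.002,0,0.004,0]],
])

```text
time: 34.22
ee_pos: [0.5922, 0.0606, 0.1683]
eef_rot: [1.0, 0.012, 0.0, 0.0]
ft_force: [-6.4, -0.7, 9.2]
width: 0.0312
grip_force: 29.8
```

```bash
python3 - <<'E'
from h import *
st()
E
```

```text
t 34.23 p [0.5922 0.0606 0.1683] a 0.0237 zt [ 0.001 -0.    -1.   ] q [ 0.33  0.39 -0.64  1.61  0.24  1.22 -1.9 ] F [-6.4 -0.7  9.2] M [-0.03  1.33 -0.27] w 0.0312 g 29.8
```

Call:
step_arm([
  [[0,0,0,0.001,0,0.0,0],[0,0,0,0.001,0,0.0,60],[0,0,0,0.001,0,0.0,60],[0,0,0,0.001,0,0.0,60],[0,0,0,0.001,0,0.0,60],[0,0,0,0,0,-0.02,60],[0,0,0,0,0,-0.06,60],[0,0,0,0,0,-0.12,60],[0,0,0,-0.05,0.03,-0.15,80],[0,0,0,-0.1,0.08,-0.15,100],[0,0,0,-0.15,0.13,-0.15,100],[0,0,0,-0.17,0.18,-0.15,100],[0,0,0,-0.19,0.24,-0.15,100],[0,0,0,-0.2,0.3,-0.15,100],[0,0,0,-0.2,0.36,-0.15,100],[0,0,0,-0.2,0.42,-0.15,100],[0,0,0,-0.2,0.45,-0.15,100],[0,0,0,-0.2,0.45,-0.15,100]],
])

```text
time: 36.48
ee_pos: [0.402, -0.3965, 0.3176]
eef_rot: [1.0, 0.01, 0.0, 0.0]
ft_force: [1.0, 0.1, 0.0]
width: 0.0871
grip_force: 0.0
```

```bash
python3 - <<'E'
from h import *
st()
t=cams.camera("top");s=cams.camera("side")
can=np.zeros((600,800,3),np.uint8)
can[:260,:800]=cv2.resize(t["img"][155:220,165:365,::-1],(800,260),interpolation=2)
can[270:594,:480]=cv2.resize(s["img"][160:241,260:380,::-1],(480,324),interpolation=2)
can[270:510,490:]=cv2.resize(t["img"][135:165,178:218,::-1],(310,240),interpolation=2)
cv2.imwrite("pics/m7.png",can)
E
```

```text
t 36.48 p [ 0.402  -0.3965  0.3176] a 0.0205 zt [ 0. -0. -1.] q [ 0.91  0.18 -0.25  1.5   0.04  1.47 -0.89] F [1.  0.1 0. ] M [ 0.09  0.02 -0.02] w 0.0871 g 0.0
```

View pics/m7.png

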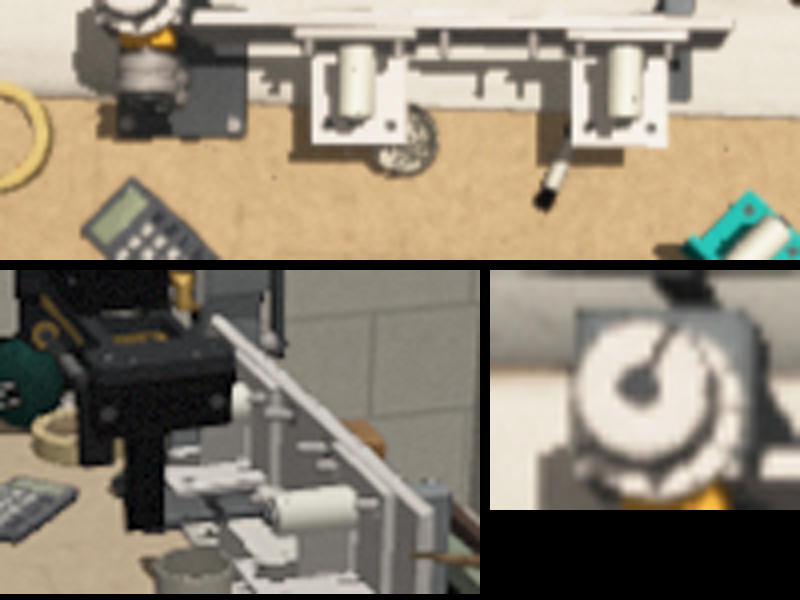

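```bash
python3 -c "
from bench import r
print(r.close_job())"
```

```text
the job is handed in; nothing more can be done
None
```

The job is handed in: I turned the ring clockwise to its hard stop and backed it off five clicks (the index reads about 150°). Both grey brackets on the table hang upright on pin pairs 1 and 3, and I left the other things where they were.

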